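# Tip up a stained sample panel from its stand and rack it

### The job

Lift the round iron weight off the stained sample panel and set it down upright, wholly on the round cork mat, before letting go of it. Then tip the panel up by pressing down its overhanging end until it slides down into the step and stays leaning there on its own, with the gripper clear of it; take it by its raised end and lower it upright into the green-lined empty slot of the rack until its edge is down on the slot's floor, and only then let go. Leave the amber jar and the metal tin where they stand, and do not knock the weight over.

Things in the scene. Friction and masses are not known exactly. Their poses are not given: they have to be found in the camera images.
- panel_mid (a point): Thin rigid wooden sample panel, 180 x 110 x 6 mm, about 0.16 kg, three stain stripes along its top; point at its centre. x runs along its length towards the overhanging end, y across its width, z is the normal of its striped face. It starts flat on the stand's deck, underside 108 mm above the bench, 45 to 55 mm of its length overhanging the edge. Too wide to grip across.
- panel_end (a point): Middle of the panel's overhanging end edge, 90 mm along x from its centre; same axes. Pressed down 55 mm or more near here, the panel tips about the stand's edge, this end slides down onto the step's floor, 35 to 66 mm out from the edge, and the panel stays leaning 55 to 70 degrees from level with 65 to 80 mm of its other end standing up past the edge, over the deck.
- stand_edge (a point): Fixed plywood stand: middle of the upper edge over which the panel tips, 108 mm above the bench. x points out over the step (roughly away from the robot), y along the edge, z up. The deck, 150 mm wide, reaches 170 mm behind the edge (-x). In front is a step down to a floor 96 mm below the edge (12 mm above the bench), with room for shut fingers.
- stand_stop (a point): Foot of the stop strip, at mid-width: where the step's floor meets the strip, 66 mm out from the edge and 96 mm below it; same axes. The strip is 150 mm long, 18 mm thick and 20 mm high.
- weight_knob (a point): Round iron weight, about 0.5 kg, standing on the panel: base 70 mm diameter and 28 mm high, neck, and on top a round knob 32 mm in diameter and 30 mm high; 80 mm in all. This point is on its axis at the knob's mid-height, 63 mm above its underside; z is its axis.
- mat: Round cork mat, fixed, 150 mm diameter, 4 mm thick; origin at the centre of its underside, on the bench.
- slot: The empty slot of the wooden rack, lined green (green edges on its dividers). Origin in the middle of the slot's floor, 12 mm above the bench. x across the slot (25 mm wide, between dividers 20 mm thick), y along it (dividers 140 mm long), z up. The dividers rise 80 mm above the slot's floor.
- rack: Fixed wooden rack, 165 x 150 mm foot, 92 mm high; origin at the centre of its underside. Three slots side by side along its x at -45, 0 and +45 mm; the two that are not the empty one each hold a smaller fixed board 14 mm thick and 90 mm wide whose top is 110 mm above the slot's floor.
- panel: The same panel, origin at the centre of its underside, 3 mm below its centre when flat; axes as for its centre.
- weight: The same weight, origin at the centre of its underside.
- jar: Bystander: amber jar with red cap, 68 mm diameter, 85 mm high; origin at the centre of its underside.
- tin: Bystander: bare metal tin, 72 mm diameter, 100 mm high; origin at the centre of its underside.
Not all that is in view belongs to the job. What is shaped like the weight but purple or turquoise is not meant.

How it is judged:
By the outcome, as a careful person would: the job done as asked, in the order asked, and still so for the second after the job is handed in, with the robot touching nothing.
It also fails if it takes over 72 s, if anything falls off the work surface, if the arm or the gripper's body presses on something with over 40 N, if the wrist force passes 120 N, or if a joint passes its speed limit or range.

### The arm

A 6-joint arm with a two-finger parallel gripper is mounted at the origin on the work surface. World frame = base frame: x ahead of the robot, y to its left, z up, the work surface at z = 0. Lengths are in m, angles in rad, forces in N, time in s.
With the tool pointing down it reaches from about 0.25 to 0.775 m from the base axis. Payload 4 kg.
Tool frame: the origin (TCP) lies at the very end of the fingers, on their centre line; the grasp point (between the pads) lies 19 mm behind it; z points along the fingers, y is the direction in which the jaws open and shut (so a half turn about z gives the same grasp; the last joint's range is limited). The gripper opens to 94 mm and grips with 3 to 60 N. Pads are 16 mm wide; open, the fingers measure 119 mm over their backs; the gripper's body (75 mm by 177 mm) begins 78 mm behind the grasp point.
Start: joints at [1.116, 0.087, 1.371, -0, 1.684, -0.103], TCP at [0.19, 0.516, 0.206] pointing down, gripper open.
Joint ranges: [-3.1, 3.1], [-0.76, 2.03], [0.27, 2.55], [-1.08, 4.22], [0.17, 2.65], [-2.57, 2.57]. Speed limits (rad/s): [2.79, 2.79, 3.14, 3.14, 3.14, 3.14].

### API

Orientations are given as [roll, pitch, yaw] about the fixed x, y, z axes, in that order (R = Rz(yaw) Ry(pitch) Rx(roll)).
In Python, from bench import robot, snapshot, models gives the robot as it stands.
- The arm moves only by the tool arm_command, never from a script. Its argument "commands" is text: rows parted by semicolons, each of 7 numbers parted by spaces: the shift along the tool's x, y, z in mm, then the turn, a rotation vector about the tool's x, y, z in degrees, then the opening, from 0 (shut) to 1 (fully open). In form: tx ty tz rx ry rz hand; .... A call has 1 to 12 rows; each row shifts and turns the pose as measured when the row begins, along the tool's axes as they then stand; what a row does not reach is not made up. A row lasts 1/8 s, in which the tool goes at most 62.5 mm and 10.7 degrees, less where a joint would pass 70% of its speed; a pose out of reach is approached as far as the arm can. A call is refused whole if a number of a shift passes 62.5 or a number of a turn 10.7, either way. A call with a gripper value outside its range is refused whole. The fingers move at their own pace and stop on an object; the grip force is fixed at half the most. Time passes only in rows, so rows that do not move let the fingers close. It gives the time, the measured TCP pose, the force and the opening at its end, in the units of the state.
- robot.get_obs(): the state, without advancing time (a new reading comes with each control period).
- snapshot(name): name is "scene" or "top"; returns a dict with "img" (480x640x3 uint8, blue, green, red), "camera_matrix" (3x3 intrinsics, pixels), "origin" and "rotation" of the camera in the world. Camera axes: x right, y down, z forward; pixel columns grow to the right and rows downward; lengths in m; the calibration is good to about 2 mm. A picture is of the moment at which its call begins. There is no depth.
- robot.close_job(): hands the job in, once; it reports no verdict.
Trained networks look in a picture, given as the dict that the camera call returned (one of the last four; its "shot" number tells which), for a name from the list of things; names that differ only in an ending like _2 or _b are one class to them, and where a whole thing is asked for, a point or a joint stands for the part that bears it (a point fixed in the world has none). Each returns a list of dicts, best first, with "conf" (0 to 1); they miss things now and then, are a little off and sometimes report something else, mostly with a low value. They report only what shows in the picture. A call takes as long as a camera call. They do not tell look-alikes from the thing itself.
- models.spot_in(query, picture): "bbox" ([left, top, width, height] as shares, 0 to 1, of the picture: columns of its width, rows of its height, round what is visible of it).
- models.tip_of(query, picture): "centre" ([column, row] as shares, 0 to 1, of the picture: columns of its width, rows of its height: a listed point, or the origin of a listed thing).
The state is a dict: "time": time; "joint_positions": joint angles; "qvel": joint speeds; "joint_torque": joint torques, N m; "tool_pos": TCP position; "ee_rot": TCP orientation; "wrist_force": force on the tool from outside, world axes, zero at the start; "wrist_torque": the same for the moment, N m; "width": finger opening in m.
Only numpy, scipy, OpenCV 4.12 (cv2) and the standard library are available. Lean on these libraries where they do the work, as an engineer would, in place of code of your own. Each camera call takes 0.05 s, during which the arm holds its last target. There are 200 camera calls.

## Working session

There is one attempt and no reset: what is moved stays moved. The work goes in short steps, Python scripts to look and compute and a tool call to move; the robot and the scene stay as the last step left them, time stands still between calls to the robot, and variables do not carry over. Pictures are saved under pics/ and viewed, about 8 in all and at most 12, crops included, and the job is handed in when it is done.

Besides the shell and the picture viewer there is one more tool, called after ">>>" by a JSON object that holds its "name" and its "arguments". arm_command: Moves the arm, as the interface text tells. Its arguments: {"type":"object","properties":{"commands":{"type":"string"}},"required":["commands"]}

```bash
mkdir -p pics; ls; cat > h.py <<'E'
import numpy as np, cv2
from bench import robot, snapshot, models
def ray(p,uv):
    K=np.array(p["camera_matrix"]);R=np.array(p["rotation"]);o=np.array(p["origin"])
    d=R@np.linalg.inv(K)@np.array([uv[0],uv[1],1.]);return o,d/np.linalg.norm(d)
def onz(p,uv,z):
    o,d=ray(p,uv);return o+d*(z-o[2])/d[2]
def tri(ps,uvs):
    A=np.zeros((3,3));b=np.zeros(3)
    for p,u in zip(ps,uvs):
        o,d=ray(p,u);M=np.eye(3)-np.outer(d,d);A+=M;b+=M@o
    return np.linalg.solve(A,b)
def proj(p,X):
    c=np.array(p["rotation"]).T@(np.array(X)-np.array(p["origin"]));u=np.array(p["camera_matrix"])@c;return u[:2]/u[2]
def tips(p,n): return [(round(r["conf"],2),np.array(r["centre"])*[640,480]) for r in models.tip_of(n,p)]
E
python3 - <<'E'
from h import *
s=snapshot("scene");t=snapshot("top")
cv2.imwrite("pics/s0.png",s["img"]);cv2.imwrite("pics/t0.png",t["img"])
np.set_printoptions(precision=3,suppress=True)
print(s["origin"],t["origin"])
Z=dict(panel_mid=.111,panel_end=.111,stand_edge=.108,stand_stop=.012,weight_knob=.177,mat=0,slot=.012,rack=0,jar=0,tin=0)
for n in Z:
    for nm,p in(("s",s),("t",t)):
        print(n,nm,[(c,u.round(),onz(p,u,Z[n])) for c,u in tips(p,n)[:3]])
E
```

```text
pics
[ 1.212 -0.577  0.887] [ 0.392 -0.013  1.022]Traceback (most recent call last):
  File "<stdin>", line 9, in <module>
  File "h.py", line 7, in onz
    o,d=ray(p,uv);return o+d*(z-o[2])/d[2]
                                      ~^^^
IndexError: invalid index to scalar variable.
```

```bash
python3 - <<'E'
from h import *
for n in("scene","top"):
    s=snapshot(n);print(s["rotation"],s["camera_matrix"],[k for k in s])
o=robot.get_obs();print({k:np.round(v,3) for k,v in o.items()})
E
```

```text
[-2.26008691e+00  6.99478034e-04  8.83382660e-01] [[576.36101451   0.         320.32403895]
 [  0.         576.36101451 241.07901331]
 [  0.           0.           1.        ]] ['img', 'camera_matrix', 'origin', 'rotation', 'shot']
[-3.05040755  0.02582676 -1.55176981] [[510.5260022   0.        319.5822504]
 [  0.        510.5260022 247.1085023]
 [  0.          0.          1.       ]] ['img', 'camera_matrix', 'origin', 'rotation', 'shot']
{'time': np.float64(0.25), 'joint_positions': array([ 1.116,  0.088,  1.371,  0.   ,  1.684, -0.103]), 'qvel': array([ 0.001, -0.005, -0.004,  0.001, -0.001, -0.   ]), 'joint_torque': array([ 0.0000e+00, -3.3979e+01, -3.0217e+01,  7.2000e-02,  2.9000e-02,
       -0.0000e+00]), 'tool_pos': array([0.189, 0.516, 0.205]), 'ee_rot': array([-3.141, -0.   ,  2.79 ]), 'wrist_force': array([-0.703, -0.237,  0.452]), 'wrist_torque': array([ 0.003,  0.014, -0.02 ]), 'width': np.float64(0.094)}
```

View pics/s0.png

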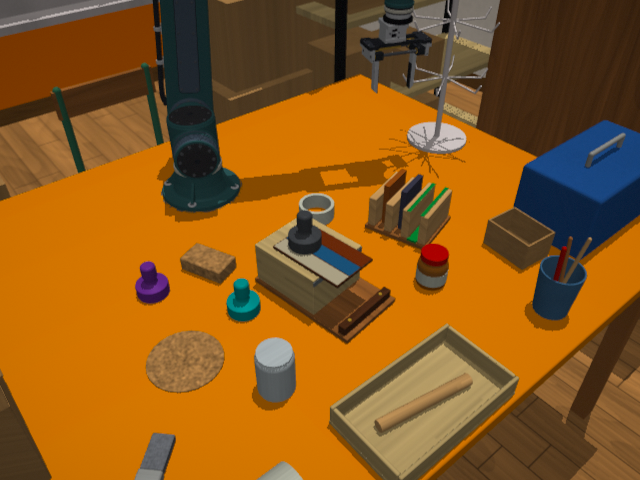

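View pics/t0.png

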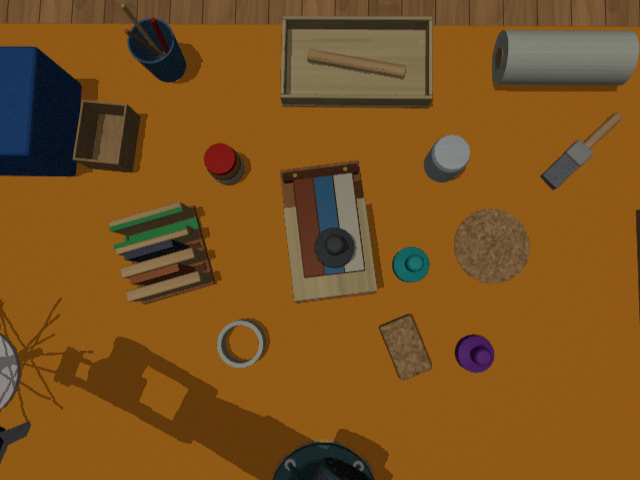

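The scene shows three weight-shaped things: dark iron on the panel (scene 304,232; top 336,247), turquoise (243,300; top 411,264) and purple (152,283; top 476,353). The dark one on the panel is the one meant. The round cork mat is at top (491,246), the green slot at top (150,226), the jar at (222,160) and the tin at (448,158). Camera rotation is roll, pitch, yaw.

```bash
sed -i '1a from scipy.spatial.transform import Rotation as Ro' h.py
sed -i 's/np.array(p\["rotation"\])/Ro.from_euler("xyz",p["rotation"]).as_matrix()/' h.py
python3 - <<'E'
from h import *
s=snapshot("scene");t=snapshot("top")
np.set_printoptions(precision=3,suppress=True)
Z=dict(panel_mid=.111,panel_end=.111,stand_edge=.108,stand_stop=.012,weight_knob=.177,weight=.114,mat=0,slot=.012,rack=0,jar=0,tin=0)
for n in Z:
    for nm,p in(("s",s),("t",t)):
        print(n,nm,[(c,u.round(),onz(p,u,Z[n])) for c,u in tips(p,n)[:3]])
print(proj(t,[.19,.516,.206]),proj(s,[.19,.516,.206]))
c=[cv2.resize(s["img"][160:340,240:460],(800,655))[:600]]
c=cv2.resize(t["img"][150:310,90:390],(800,427));cv2.imwrite("pics/t1.png",c)
E
```

```text
panel_mid s [(0.77, array([320., 253.]), array([ 0.514, -0.007,  0.111]))]
panel_mid t [(0.64, array([228., 167.]), array([0.619, 0.184, 0.111]))]
panel_end s [(0.6, array([352., 272.]), array([0.599, 0.006, 0.111])), (0.39, array([318., 256.]), array([ 0.517, -0.013,  0.111]))]
panel_end t []
stand_edge s [(0.3, array([302., 218.]), array([0.392, 0.042, 0.108])), (0.19, array([185., 361.]), array([ 0.582, -0.359,  0.108]))]
stand_edge t []
stand_stop s [(0.9, array([360., 309.]), array([0.617, 0.018, 0.012])), (0.74, array([185., 363.]), array([ 0.509, -0.333,  0.012]))]
stand_stop t [(0.86, array([321., 179.]), array([0.622, 0.015, 0.012]))]
weight_knob s [(0.92, array([241., 286.]), array([ 0.553, -0.219,  0.177])), (0.91, array([150., 273.]), array([ 0.42 , -0.328,  0.177])), (0.87, array([302., 221.]), array([ 0.473, -0.019,  0.177]))]
weight_knob t [(0.95, array([477., 357.]), array([ 0.294, -0.248,  0.177])), (0.84, array([412., 263.]), array([ 0.445, -0.142,  0.177])), (0.81, array([334., 242.]), array([ 0.477, -0.014,  0.177]))]
weight s [(0.95, array([303., 246.]), array([ 
[... 540 characters left out ...]
]))]
slot s [(0.65, array([424., 225.]), array([0.504, 0.333, 0.012]))]
slot t [(0.86, array([162., 230.]), array([0.512, 0.332, 0.012]))]
rack s [(0.88, array([409., 224.]), array([0.468, 0.318, 0.   ]))]
rack t [(0.84, array([169., 252.]), array([0.469, 0.32 , 0.   ])), (0.4, array([437., 168.]), array([ 0.649, -0.22 ,  0.   ]))]
jar s [(0.69, array([431., 280.]), array([0.643, 0.21 , 0.   ]))]
jar t [(0.75, array([228., 169.]), array([0.643, 0.206, 0.   ]))]
tin s [(0.79, array([276., 385.]), array([ 0.651, -0.226,  0.   ]))]
tin t [(0.95, array([441., 168.]), array([ 0.65 , -0.229,  0.   ])), (0.5, array([332., 251.]), array([ 0.477, -0.01 ,  0.   ]))]
[ -2.922 415.269] [392.358  88.345]
```

View pics/t1.png

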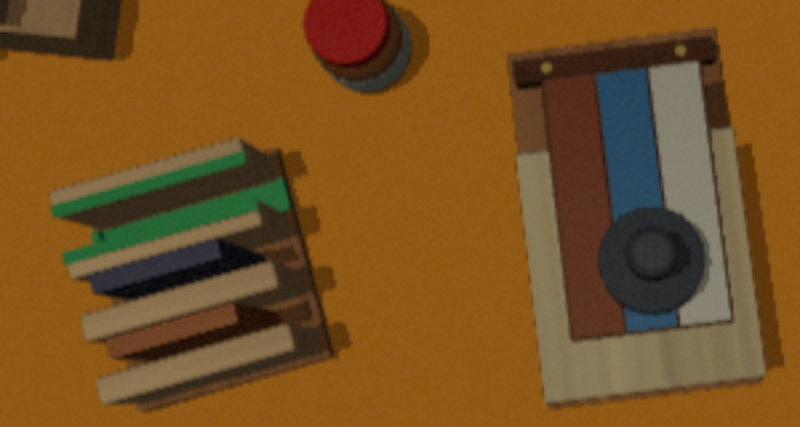

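```bash
python3 - <<'E'
from h import *
t=snapshot("top");np.set_printoptions(precision=4,suppress=True)
f=lambda u,z:onz(t,(90+u[0]/2.6667,150+u[1]/2.6667),z)[:2]
c=[f(u,.114) for u in((542,78),(698,62),(732,321),(572,340))]
for i in range(4):
    d=c[i]-c[i-1];print("corner",c[i],"side",np.linalg.norm(d),np.degrees(np.arctan2(d[1],d[0])))
print("centre",np.mean(c,0))
for n,us,z in(("edge",((518,154),(735,128)),.108),("div1",((52,192),(242,140)),.092),("div1b",((52,207),(245,155)),.092),("div2",((65,256),(258,207)),.092),("div2b",((70,278),(265,223)),.092),("stop",((512,88),(718,65)),.012)):
    a,b=[f(u,z) for u in us];d=b-a;print(n,a,b,np.linalg.norm(d),np.degrees(np.arctan2(d[1],d[0]))+90,(a+b)/2)
E
```

```text
corner [0.5971 0.0625] side 0.17903274585252088 7.7892204399290055
corner [ 0.6095 -0.0432] side 0.10642928260761056 -83.29747540655451
corner [ 0.4343 -0.0681] side 0.1769924278428896 -171.89735480530035
corner [0.4197 0.0383] side 0.10737833910962201 97.80229583370276
centre [ 0.5151 -0.0026]
edge [0.5456 0.0781] [ 0.5657 -0.0691] 0.14856900746953552 7.741902220276529 [0.5557 0.0045]
div1 [0.5168 0.4046] [0.5554 0.2728] 0.13734948890897872 16.318317705560943 [0.5361 0.3387]
div1b [0.5063 0.404 ] [0.5448 0.2702] 0.13923869629766134 16.08776363008984 [0.5256 0.3371]
div2 [0.4722 0.3929] [0.5085 0.2595] 0.13826104112058546 15.245548376953423 [0.4903 0.3262]
div2b [0.4569 0.3885] [0.4974 0.2541] 0.14037090947865186 16.77261107692864 [0.4772 0.3213]
stop [0.6122 0.0935] [ 0.6318 -0.0617] 0.15642520851193337 7.230324885103414 [0.622  0.0159]
```

```bash
cat > d.py <<'E'
# usage: d.py x y z yaw_deg [tilt_deg]: shift (mm, current tool axes) and turn (deg) still to go; tilt = z leaning outward along tool y
import sys
from h import *
a=list(map(float,sys.argv[1:]));o=robot.get_obs()
R=Ro.from_euler("xyz",o["ee_rot"])
T=Ro.from_euler("xyz",[np.pi,0,np.radians(a[3])])*Ro.from_rotvec([-np.radians(a[4]) if len(a)>4 else 0,0,0])
print("t",o["time"],"pos",np.round(o["tool_pos"],4),"rpy",np.degrees(o["ee_rot"]).round(1),"F",np.round(o["wrist_force"],1),"w",round(o["width"],4),"q",np.round(o["joint_positions"],2))
d=np.array(a[:3])-o["tool_pos"]
print("shift now",(R.inv().apply(d)*1e3).round(1),"in target axes",(T.inv().apply(d)*1e3).round(1),"turn",np.degrees((R.inv()*T).as_rotvec()).round(1))
E
```

>>> {"name": "arm_command", "arguments": {"commands": "0 0 -15 0 0 10.3 1;0 0 -15 0 0 10.3 1;0 0 -15 0 0 10.3 1;0 0 -15 0 0 10.3 1;0 0 -15 0 0 10.3 1;0 0 -15 0 0 10.3 1;0 0 0 0 0 0 1"}}

```text
time: 2.38
tool_pos: [0.1894, 0.5161, 0.2976]
ee_rot: [-3.141, 0.001, 1.678]
wrist_force: [0.3, -0.2, 0.1]
width: 0.0938
```

```bash
python3 d.py .476 -.017 .26 97.8
```

```text
t 2.375 pos [0.1894 0.5161 0.2976] rpy [-1.80e+02  1.00e-01  9.61e+01] F [ 0.3 -0.2  0.1] w 0.0938 q [1.12 0.09 1.19 0.   1.87 1.01]
shift now [-560.6  228.2   38. ] in target axes [-567.1  211.6   37.6] turn [-0.   0.1 -1.7]
```

>>> {"name": "arm_command", "arguments": {"commands": "-56 23 4 0 0 -1.7 1;-56 22 4 0 0 0 1;-56 22 4 0 0 0 1;-56 22 4 0 0 0 1;-56 22 4 0 0 0 1;-56 22 4 0 0 0 1;-56 22 4 0 0 0 1;-56 22 4 0 0 0 1;-56 22 4 0 0 0 1;-56 22 4 0 0 0 1;0 0 0 0 0 0 1"}}

```text
time: 3.75
tool_pos: [0.4979, -0.0201, 0.2452]
ee_rot: [-3.131, 0.002, 1.75]
wrist_force: [0.1, 1.0, 0.0]
width: 0.094
```

```bash
python3 d.py .476 -.017 .26 97.8; python3 - <<'E'
from h import *
s=snapshot("scene");t=snapshot("top")
for n in("weight_knob","weight"):
  for p in(s,t):print(n,[(c,u.round(),onz(p,u,.177 if "k" in n else .114).round(3)) for c,u in tips(p,n)])
E
```

```text
t 3.75 pos [ 0.4979 -0.0201  0.2452] rpy [-1.794e+02  1.000e-01  1.003e+02] F [0.1 1.  0. ] w 0.094 q [-0.15 -0.02  1.41 -0.01  1.77 -0.33]
shift now [  6.9 -21.2 -14.6] in target axes [  6.1 -21.3 -14.8] turn [-0.6  0.2  2.5]
weight_knob [(0.94, array([238., 287.]), array([ 0.551, -0.224,  0.177])), (0.87, array([305., 217.]), array([ 0.466, -0.007,  0.177])), (0.67, array([148., 271.]), array([ 0.411, -0.328,  0.177])), (0.17, array([426., 227.]), array([0.644, 0.16 , 0.177]))]
weight_knob [(0.62, array([479., 358.]), array([ 0.293, -0.252,  0.177])), (0.56, array([335., 245.]), array([ 0.472, -0.015,  0.177]))]
weight [(0.97, array([303., 244.]), array([ 0.472, -0.016,  0.114])), (0.83, array([151., 291.]), array([ 0.398, -0.328,  0.114])), (0.81, array([241., 310.]), array([ 0.548, -0.222,  0.114]))]
weight [(0.76, array([470., 352.]), array([ 0.296, -0.253,  0.114])), (0.61, array([336., 247.]), array([ 0.474, -0.018,  0.114]))]
```

>>> {"name": "arm_command", "arguments": {"commands": "8 -23 0 0 0 2.5 1;0 0 0 0 0 0 1;0 0 30 0 0 0 1;0 0 30 0 0 0 1;0 0 0 0 0 0 1"}}

```text
time: 4.68
tool_pos: [0.4739, -0.0073, 0.1901]
ee_rot: [3.138, 0.005, 1.724]
wrist_force: [-0.3, 0.4, -0.3]
width: 0.0938
```

```bash
python3 d.py .474 -.016 .160 97.8; python3 - <<'E'
from h import *
s=snapshot("scene");cv2.imwrite("pics/s2.png",cv2.resize(s["img"][120:330,200:480],(800,600)))
E
```

```text
t 4.675 pos [ 0.4739 -0.0073  0.1901] rpy [179.8   0.3  98.8] F [-0.3  0.4 -0.3] w 0.0938 q [-0.13 -0.08  1.57 -0.    1.65 -0.29]
shift now [-8.4 -1.3 30.1] in target axes [-8.6 -1.  30.1] turn [0.2 0.3 1. ]
```

View pics/s2.png

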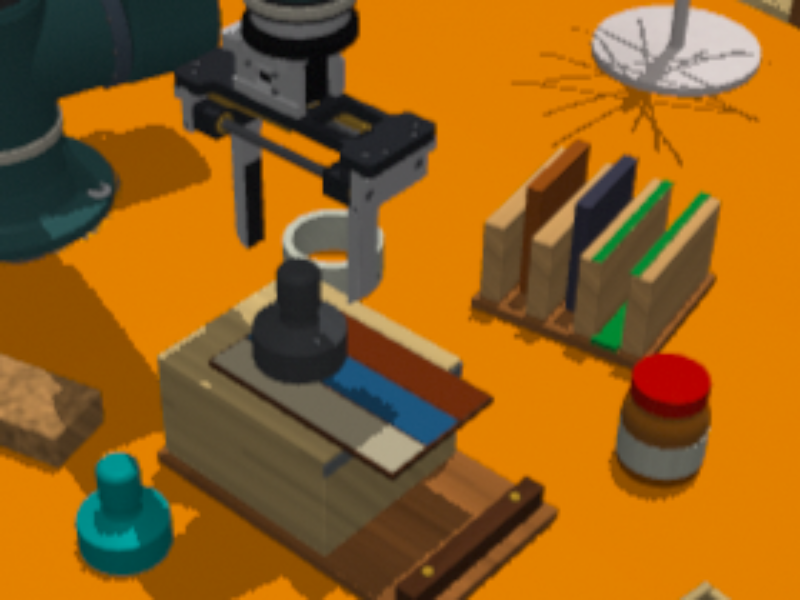

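The dark iron weight, at (298,320) in the crop, stands between the open fingers, whose tips are at (250,240) and (365,295). The tool needs about 8 mm towards -y, then it can go down.

>>> {"name": "arm_command", "arguments": {"commands": "-9 -1 0 0 0 1 1;0 0 0 0 0 0 1;0 0 15 0 0 0 1;0 0 15 0 0 0 1;0 0 0 0 0 0 1;0 0 0 0 0 0 0;0 0 0 0 0 0 0;0 0 0 0 0 0 0;0 0 0 0 0 0 0;0 0 0 0 0 0 0"}}

```text
time: 5.98
tool_pos: [0.4782, -0.0175, 0.1642]
ee_rot: [3.128, 0.008, 1.706]
wrist_force: [0.5, -0.6, -0.1]
width: 0.0473
```

```bash
python3 d.py .474 -.016 .160 97.8
```

```text
t 5.975 pos [ 0.4782 -0.0175  0.1642] rpy [179.2   0.5  97.7] F [ 0.5 -0.6 -0.1] w 0.0473 q [-0.15 -0.07  1.61 -0.    1.59 -0.29]
shift now [ 2.1 -4.   4.2] in target axes [ 2.1 -4.   4.2] turn [ 0.8  0.5 -0.1]
```

Still closing; let it finish, then lift.

>>> {"name": "arm_command", "arguments": {"commands": "2 -3 3 0 0 0 0;0 0 0 0 0 0 0;0 0 0 0 0 0 0;0 0 0 0 0 0 0;0 0 0 0 0 0 0;0 0 0 0 0 0 0"}}

```text
time: 6.72
tool_pos: [0.4736, -0.0159, 0.1608]
ee_rot: [3.131, 0.008, 1.706]
wrist_force: [-0.9, 0.2, 1.3]
width: 0.0313
```

>>> {"name": "arm_command", "arguments": {"commands": "0 0 -10 0 0 0 0;0 0 -20 0 0 0 0;0 0 -30 0 0 0 0;0 0 -30 0 0 0 0;0 0 0 0 0 0 0"}}

```text
time: 7.35
tool_pos: [0.471, -0.0146, 0.2471]
ee_rot: [3.141, 0.004, 1.706]
wrist_force: [-0.2, -0.4, -5.3]
width: 0.0312
```

```bash
python3 d.py .496 -.329 .25 97.8
```

```text
t 7.35 pos [ 0.471  -0.0146  0.2471] rpy [180.    0.2  97.8] F [-0.2 -0.4 -5.3] w 0.0312 q [-0.15 -0.09  1.47 -0.    1.76 -0.28]
shift now [-314.9  -17.7   -1.7] in target axes [-314.9  -17.9   -2.9] turn [ 0.   0.2 -0. ]
```

>>> {"name": "arm_command", "arguments": {"commands": "-20 -1 0 0 0 0 0;-35 -2 0 0 0 0 0;-40 -2 0 0 0 0 0;-40 -2 0 0 0 0 0;-40 -2 0 0 0 0 0;-40 -2 0 0 0 0 0;-40 -2 0 0 0 0 0;-35 -2 0 0 0 0 0;-20 -2 0 0 0 0 0;0 0 0 0 0 0 0"}}

```text
time: 8.6
tool_pos: [0.4919, -0.3287, 0.2196]
ee_rot: [-3.116, -0.021, 1.71]
wrist_force: [0.5, 0.1, -6.1]
width: 0.0309
```

```bash
python3 d.py .496 -.329 .053 97.8
```

```text
t 8.6 pos [ 0.4919 -0.3287  0.2196] rpy [-178.5   -1.2   98. ] F [ 0.5  0.1 -6.1] w 0.0309 q [-0.68  0.2   1.21 -0.    1.76 -0.82]
shift now [ -4.4   8.4 166.3] in target axes [ -0.9   4.  166.6] turn [-1.5 -1.2  0.2]
```

>>> {"name": "arm_command", "arguments": {"commands": "-1 4 20 -1.5 -1.2 0 0;0 0 35 0 0 0 0;0 0 35 0 0 0 0;0 0 30 0 0 0 0;0 0 20 0 0 0 0;0 0 8 0 0 0 0;0 0 0 0 0 0 0"}}

```text
time: 9.48
tool_pos: [0.4961, -0.3165, 0.0658]
ee_rot: [3.141, -0.01, 1.719]
wrist_force: [-1.1, 0.0, -6.4]
width: 0.0313
```

```bash
python3 d.py .496 -.329 .0508 97.8
```

```text
t 9.475 pos [ 0.4961 -0.3165  0.0658] rpy [180.   -0.5  98.5] F [-1.1  0.  -6.4] w 0.0313 q [-0.67  0.24  1.47  0.01  1.43 -0.82]
shift now [-12.5  -2.   14.9] in target axes [-12.4  -1.8  15. ] turn [ 0.  -0.6  0.7]
```

>>> {"name": "arm_command", "arguments": {"commands": "-12 -2 4 0 -0.5 0 0;0 0 4 0 0 0 0;0 0 4 0 0 0 0;0 0 2 0 0 0 0;0 0 0 0 0 0 0"}}

```text
time: 10.1
tool_pos: [0.4978, -0.3308, 0.0544]
ee_rot: [3.136, 0.004, 1.719]
wrist_force: [-0.6, -0.2, -6.4]
width: 0.0312
```

```bash
python3 d.py .496 -.329 .0508 97.8
```

```text
t 10.1 pos [ 0.4978 -0.3308  0.0544] rpy [179.7   0.2  98.5] F [-0.6 -0.2 -6.4] w 0.0312 q [-0.68  0.26  1.47  0.    1.4  -0.83]
shift now [ 2.  -1.5  3.6] in target axes [ 2.  -1.5  3.6] turn [0.3 0.2 0.7]
```

>>> {"name": "arm_command", "arguments": {"commands": "0 0 2 0 0 0 0;0 0 1.5 0 0 0 0;0 0 1 0 0 0 0;0 0 1 0 0 0 0;0 0 0 0 0 0 0"}}

```text
time: 10.72
tool_pos: [0.4981, -0.3309, 0.051]
ee_rot: [3.135, 0.005, 1.719]
wrist_force: [0.2, 0.0, -5.9]
width: 0.0308
```

```bash
python3 d.py .496 -.329 .0508 97.8
```

```text
t 10.725 pos [ 0.4981 -0.3309  0.051 ] rpy [179.6   0.3  98.5] F [ 0.2  0.  -5.9] w 0.0308 q [-0.68  0.26  1.48  0.    1.39 -0.83]
shift now [ 2.2 -1.8  0.2] in target axes [ 2.2 -1.8  0.2] turn [0.4 0.3 0.7]
```

>>> {"name": "arm_command", "arguments": {"commands": "0 0 1.5 0 0 0 0;0 0 1.5 0 0 0 0;0 0 0 0 0 0 0"}}

```text
time: 11.1
tool_pos: [0.4982, -0.331, 0.051]
ee_rot: [3.135, 0.006, 1.72]
wrist_force: [-1.0, 1.8, -4.8]
width: 0.0313
```

>>> {"name": "arm_command", "arguments": {"commands": "0 0 3 0 0 0 0;0 0 3 0 0 0 0"}}

```text
time: 11.35
tool_pos: [0.4983, -0.3311, 0.0508]
ee_rot: [3.134, 0.008, 1.72]
wrist_force: [-6.9, 5.7, 12.2]
width: 0.0316
```

In firm contact (+12 N). Ease off, then release slowly and rise.

>>> {"name": "arm_command", "arguments": {"commands": "0 0 0 0 0 0 0;0 0 0 0 0 0 0.7;0 0 0 0 0 0 0.7;0 0 0 0 0 0 0.7;0 0 0 0 0 0 0.7;0 0 0 0 0 0 0.7;0 0 0 0 0 0 0.7"}}

```text
time: 12.22
tool_pos: [0.5012, -0.3334, 0.0517]
ee_rot: [3.128, 0.014, 1.719]
wrist_force: [-0.1, 0.3, 0.6]
width: 0.0656
```

>>> {"name": "arm_command", "arguments": {"commands": "0 0 -15 0 0 0 0.7;0 0 -30 0 0 0 0.7;0 0 -50 0 0 0 0.7;0 0 -50 0 0 0 0.5;0 0 -35 0 0 0 0;0 0 0 0 0 0 0"}}

```text
time: 12.98
tool_pos: [0.4984, -0.3312, 0.2424]
ee_rot: [3.125, 0.017, 1.719]
wrist_force: [-0.3, -0.3, -0.7]
width: 0.0391
```

```bash
python3 d.py .604 .009 .2 97.8; python3 - <<'E'
from h import *
s=snapshot("scene");t=snapshot("top")
cv2.imwrite("pics/st3.png",np.hstack([cv2.resize(s["img"][160:420,100:460],(415,300)),cv2.resize(t["img"][130:380,260:560],(360,300))]))
for n,z in(("weight",.004),("panel_end",.111),("panel_mid",.111)):
  for p in(s,t):print(n,[(c,u.round(),onz(p,u,z).round(3)) for c,u in tips(p,n)])
E
```

```text
t 12.975 pos [ 0.4984 -0.3312  0.2424] rpy [179.    1.   98.5] F [-0.3 -0.3 -0.7] w 0.0391 q [-0.68  0.17  1.2   0.    1.74 -0.83]
shift now [321.5 154.2  39.5] in target axes [322.7 150.8  42.4] turn [1.  1.  0.7]
weight [(0.91, array([185., 360.]), array([ 0.496, -0.328,  0.004])), (0.78, array([154., 295.]), array([ 0.297, -0.292,  0.004])), (0.77, array([243., 310.]), array([ 0.456, -0.169,  0.004]))]
weight [(0.89, array([410., 264.]), array([ 0.453, -0.165,  0.004])), (0.74, array([474., 351.]), array([ 0.286, -0.29 ,  0.004]))]
panel_end [(0.58, array([355., 273.]), array([0.605, 0.009, 0.111]))]
panel_end [(0.69, array([324., 176.]), array([0.605, 0.006, 0.111]))]
panel_mid [(0.79, array([321., 255.]), array([ 0.519, -0.008,  0.111])), (0.62, array([405., 224.]), array([0.557, 0.2  , 0.111])), (0.4, array([432., 280.]), array([0.716, 0.112, 0.111]))]
panel_mid [(0.56, array([330., 225.]), array([ 0.515, -0.005,  0.111]))]
```

View pics/st3.png

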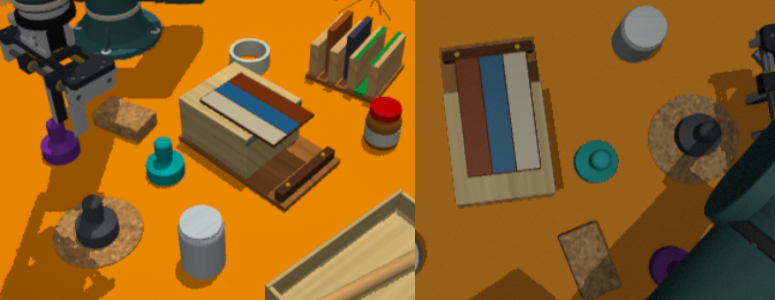

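The iron weight stands upright in the middle of the cork mat (crop 97,225 left; 700,135 right), and the panel is unmoved. For the press I'll turn the jaws along the edge. That keeps the long side of the gripper body away from the rising panel end.

>>> {"name": "arm_command", "arguments": {"commands": "35 17 0 1 1 0.7 0;41 19 0 0 0 0 0;41 19 0 0 0 0 0;41 19 0 0 0 0 0;41 19 0 0 0 0 0;41 19 0 0 0 0 0;41 19 0 0 0 0 0;37 17 0 0 0 0 0;0 0 0 0 0 0 0"}}

```text
time: 14.5
tool_pos: [0.6007, 0.0154, 0.2269]
ee_rot: [-3.118, -0.017, 1.704]
wrist_force: [-0.1, -1.2, -0.4]
width: 0.0003
```

>>> {"name": "arm_command", "arguments": {"commands": "0 0 0 0 0 10 0;0 0 0 0 0 10 0;0 0 0 0 0 10 0;0 0 0 0 0 10 0;0 0 0 0 0 10 0;0 0 0 0 0 10 0;0 0 0 0 0 10 0;0 0 0 0 0 10 0;0 0 0 0 0 10 0;0 0 0 0 0 0 0"}}

```text
time: 15.75
tool_pos: [0.5964, 0.0039, 0.2199]
ee_rot: [-3.13, 0.038, 0.071]
wrist_force: [-0.9, -0.7, -0.5]
width: 0.0001
```

```bash
python3 d.py .600 .008 .13 7.8
```

```text
t 15.75 pos [0.5964 0.0039 0.2199] rpy [-179.4    2.2    4.1] F [-0.9 -0.7 -0.5] w 0.0001 q [-0.09  0.22  1.19  0.01  1.77  1.41]
shift now [ 7.3 -2.9 89.7] in target axes [ 4.1 -3.6 89.9] turn [-0.7  2.2 -3.7]
```

>>> {"name": "arm_command", "arguments": {"commands": "7 -3 0 -0.7 2.2 -3.7 0;0 0 30 0 0 0 0;0 0 35 0 0 0 0;0 0 20 0 0 0 0;0 0 0 0 0 0 0"}}

```text
time: 16.38
tool_pos: [0.6027, 0.0035, 0.1317]
ee_rot: [3.14, -0.0, 0.149]
wrist_force: [0.2, -0.1, 1.0]
width: 0.0002
```

```bash
python3 d.py .600 .008 .114 7.8
```

```text
t 16.375 pos [0.6027 0.0035 0.1317] rpy [179.9  -0.    8.5] F [ 0.2 -0.1  1. ] w 0.0002 q [-0.09  0.23  1.36 -0.    1.56  1.33]
shift now [-2.  -4.9 17.7] in target axes [-2.  -4.8 17.7] turn [ 0.1 -0.   0.7]
```

>>> {"name": "arm_command", "arguments": {"commands": "-2 -5 10 0 0 0.5 0;0 0 9 0 0 0 0;0 0 9 0 0 0 0;0 0 9 0 0 0 0;0 0 9 0 0 0 0"}}

```text
time: 17.0
tool_pos: [0.6027, 0.0077, 0.088]
ee_rot: [3.138, -0.009, 0.142]
wrist_force: [1.2, 0.5, 1.2]
width: 0.0007
```

```bash
python3 d.py .600 .008 .054 7.8
```

```text
t 17.0 pos [0.6027 0.0077 0.088 ] rpy [179.8  -0.5   8.1] F [1.2 0.5 1.2] w 0.0007 q [-0.08  0.25  1.42 -0.    1.46  1.35]
shift now [-2.9 -0.8 34. ] in target axes [-2.6 -0.7 34. ] turn [ 0.2 -0.5  0.3]
```

>>> {"name": "arm_command", "arguments": {"commands": "-2 0 9 0 0 0 0;0 0 9 0 0 0 0;0 0 9 0 0 0 0;0 0 9 0 0 0 0;0 0 0 0 0 0 0"}}

```text
time: 17.62
tool_pos: [0.6046, 0.0074, 0.051]
ee_rot: [3.137, -0.018, 0.142]
wrist_force: [0.3, 0.5, -0.0]
width: 0.0003
```

```bash
python3 d.py .600 .008 .054 7.8; python3 - <<'E'
from h import *
s=snapshot("scene")
cv2.imwrite("pics/s4.png",cv2.resize(s["img"][140:350,220:500],(800,600)))
E
```

```text
t 17.625 pos [0.6046 0.0074 0.051 ] rpy [179.7  -1.    8.1] F [ 0.3  0.5 -0. ] w 0.0003 q [-0.08  0.27  1.47 -0.    1.38  1.35]
shift now [-4.4 -1.3 -3.1] in target axes [-4.5 -1.3 -3. ] turn [ 0.3 -1.   0.3]
```

View pics/s4.png

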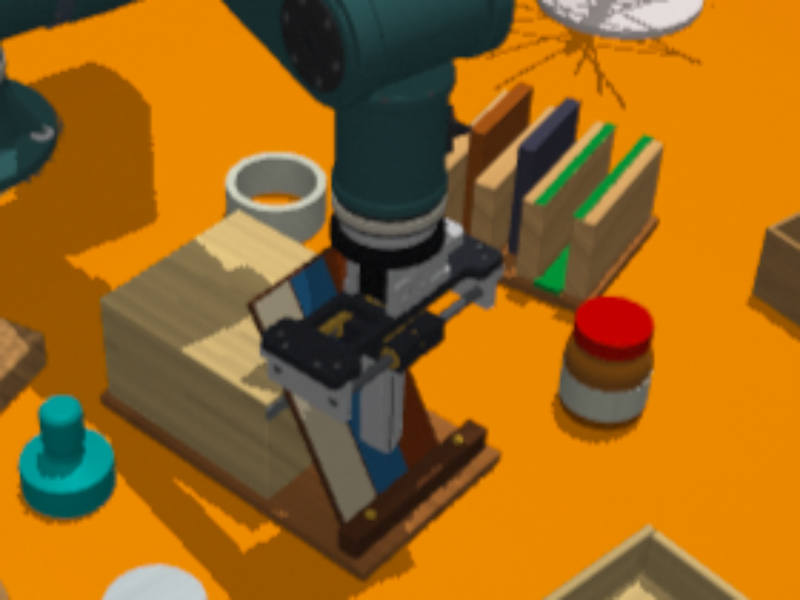

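The panel has slid into the step and leans there; its foot is near (345,520) and its top near (250,300), and the fingers carry no load. Retreating upward.

>>> {"name": "arm_command", "arguments": {"commands": "3 0 -12 0 0 0 0;2 0 -25 0 0 0 0;0 0 -40 0 0 0 0;0 0 -50 0 0 0 0;0 0 -50 0 0 0 0;0 0 -40 0 0 0 0;0 0 0 0 0 0 0"}}

```text
time: 18.55
tool_pos: [0.6022, 0.0084, 0.2747]
ee_rot: [3.138, -0.004, 0.142]
wrist_force: [-0.8, 0.8, -0.3]
width: 0.0005
```

>>> {"name": "arm_command", "arguments": {"commands": "0 0 0 0 0 -10 0.5;0 0 0 0 0 -10 0.5;0 0 0 0 0 -10 0.5;0 0 0 0 0 -10 0.5;0 0 0 0 0 -10 0.5;0 0 0 0 0 -10 0.5;0 0 0 0 0 -10 0.5;0 0 0 0 0 -10 0.5;0 0 0 0 0 -10 0.5;0 0 0 0 0 0 0.5"}}

```text
time: 19.8
tool_pos: [0.5924, 0.0087, 0.2536]
ee_rot: [-3.105, -0.006, 1.762]
wrist_force: [-0.5, -0.3, -0.1]
width: 0.0469
```

```bash
python3 d.py .45 .008 .25 97.8; python3 - <<'E'
from h import *
s=snapshot("scene");t=snapshot("top")
cv2.imwrite("pics/st5.png",np.vstack([cv2.resize(s["img"][190:340,240:420],(720,600)),]) )
cv2.imwrite("pics/t5.png",cv2.resize(t["img"][150:310,270:400],(488,600)))
for n in("panel_end","panel_mid"):
  a=[tips(p,n) for p in(s,t)];print(n,a)
  if all(a):print(tri([s,t],[x[0][1] for x in a]))
E
```

```text
t 19.8 pos [0.5924 0.0087 0.2536] rpy [-177.9   -0.3  101. ] F [-0.5 -0.3 -0.1] w 0.0469 q [-0.08  0.21  1.14 -0.    1.83 -0.27]
shift now [  26.4 -139.7    8.8] in target axes [  18.7 -141.1    3.6] turn [-2.1 -0.3  3.2]
panel_end [[(0.73, array([354.816, 309.504]))], []]
panel_mid [[(0.69, array([338.816, 272.016]))], [(0.58, array([326.976, 198.816]))]]
[0.56612717 0.00095054 0.09153188]
```

View pics/st5.png

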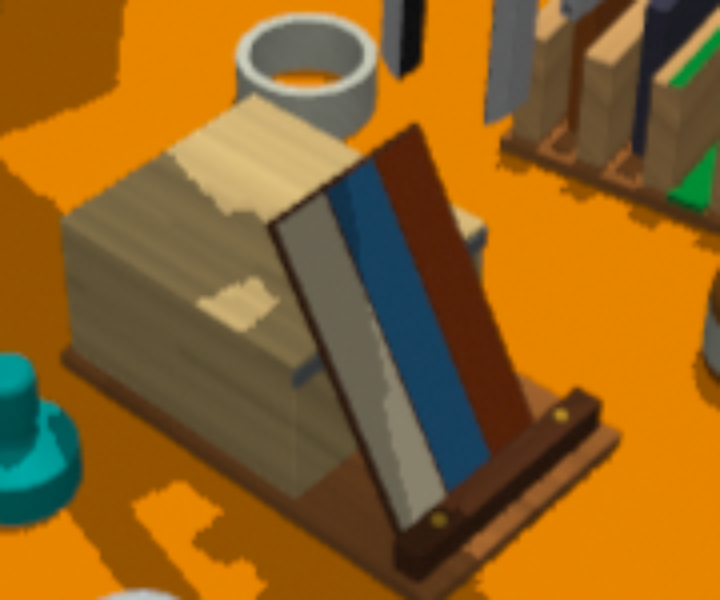

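The panel leans in the step on its own, gripper clear: raised corners at crop (270,222) and (417,125), foot corner at (403,535). Next I fit its pose.

```bash
cat > fit.py <<'E'
from h import *
from scipy.optimize import least_squares
s=snapshot("scene")
px=np.array([[270,222],[417,125],[403,535],[532,420]])/4+[240,190]
def P(q,sv,w):  # s from foot up, w lateral
    n=np.array([np.cos(q[2]),np.sin(q[2]),0]);l=np.array([-n[1],n[0],0]);z=np.array([0,0,1.])
    up=-n*np.cos(q[3])+z*np.sin(q[3]);f=np.array([q[0],q[1],.012+.006*np.cos(q[3])])
    return f+up*sv+l*w
def r(q): return np.concatenate([proj(s,P(q,a,b))-u for (a,b),u in zip(((.18,-.055),(.18,.055),(0,-.055)),px)])
f=least_squares(r,[.61,.01,.136,1.08]);q=f.x
n=np.array([np.cos(q[2]),np.sin(q[2]),0]);nn=n*np.sin(q[3])+np.array([0,0,np.cos(q[3])])
np.set_printoptions(precision=4,suppress=True)
print("foot",q[:2],"yaw",np.degrees(q[2]),"lean",np.degrees(q[3]),"res",f.fun.round(1))
e=np.array([.5557,.0045]);m=np.array([.991,.136]);print("foot out",(q[:2]-e)@m)
print("end top mid-plane",P(q,.18,0)-nn*.003,"grasp 30 below",P(q,.15,0)-nn*.003)
E
python3 fit.py
```

```text
foot [0.6171 0.0121] yaw 7.739118138549816 lean 59.57320828730692 res [-0.3  0.3  0.3 -0.8  0.1  0.4]
foot out 0.06190962056691215
end top mid-plane [ 0.5242 -0.0005  0.1687] grasp 30 below [0.5393 0.0015 0.1429]
```

>>> {"name": "arm_command", "arguments": {"commands": "3 -30 -5 -2 0 3.2 0.35;3 -35 -5 0 0 0 0.35;3 -35 -5 0 0 0 0.35;0 0 -5 -8 0 0 0.35;0 0 0 -8 0 0 0.35;0 0 0 -8 0 0 0.35;0 0 0 -6.4 0 0 0.35;0 0 0 0 0 0 0.35"}}

```text
time: 21.15
tool_pos: [0.4908, 0.0022, 0.2785]
ee_rot: [2.589, -0.002, 1.7]
wrist_force: [0.2, 0.4, -0.1]
width: 0.0328
```

```bash
python3 d.py .5131 -.002 .1876 97.8 30.4
```

```text
t 21.15 pos [0.4908 0.0022 0.2785] rpy [ 1.483e+02 -1.000e-01  9.740e+01] F [ 0.2  0.4 -0.1] w 0.0328 q [-0.26 -0.47  1.8   0.21  1.31 -0.39]
shift now [ -7.3 -29.3  88.7] in target axes [ -7.2 -27.4  89.3] turn [ 1.3  0.1 -0.4]
```

>>> {"name": "arm_command", "arguments": {"commands": "-7 -28 20 1.3 0 -0.4 0.35;0 0 25 0 0 0 0.35;0 0 25 0 0 0 0.35;0 0 0 0 0 0 0.35"}}

```text
time: 21.65
tool_pos: [0.5068, -0.0039, 0.2069]
ee_rot: [2.612, 0.003, 1.706]
wrist_force: [0.3, 0.9, -0.3]
width: 0.0328
```

```bash
python3 d.py .5433 .002 .136 97.8 30.4; python3 - <<'E'
from h import *
s=snapshot("scene");cv2.imwrite("pics/s6.png",cv2.resize(s["img"][140:340,220:460],(720,600)))
E
```

```text
t 21.65 pos [ 0.5068 -0.0039  0.2069] rpy [149.6   0.2  97.7] F [ 0.3  0.9 -0.3] w 0.0328 q [-0.25 -0.41  1.89  0.21  1.17 -0.42]
shift now [ 1.2 -3.9 79.9] in target axes [ 0.9 -4.  79.9] turn [-0.   0.2  0. ]
```

View pics/s6.png

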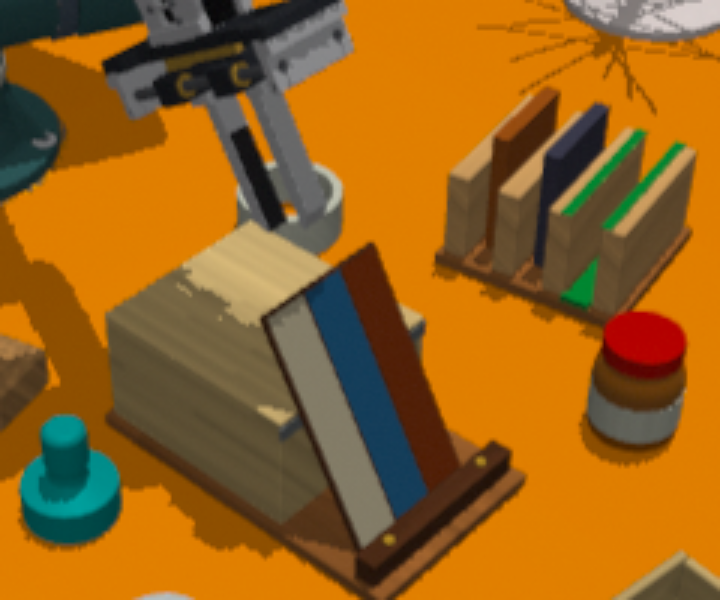

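The fingers are lined up with the panel's raised end: tips at (275,225) and (310,220), panel end middle at (318,280). The gap has about 13 mm of margin either way.

>>> {"name": "arm_command", "arguments": {"commands": "1 -4 20 0 0 0 0.35;0 0 20 0 0 0 0.35;0 0 18 0 0 0 0.35;0 0 12 0 0 0 0.35;0 0 0 0 0 0 0.35"}}

```text
time: 22.32
tool_pos: [0.5454, 0.0001, 0.156]
ee_rot: [2.598, 0.009, 1.706]
wrist_force: [-0.7, 0.7, -0.9]
width: 0.0327
```

```bash
python3 d.py .5433 .002 .136 97.8 30.4
```

```text
t 22.325 pos [5.454e-01 1.000e-04 1.560e-01] rpy [148.8   0.5  97.7] F [-0.7  0.7 -0.9] w 0.0327 q [-0.21 -0.3   1.92  0.2   1.01 -0.42]
shift now [  2.3 -11.9  16.2] in target axes [  2.1 -11.7  16.4] turn [0.8 0.5 0.2]
```

>>> {"name": "arm_command", "arguments": {"commands": "2 -12 0 0.8 0.5 0 0.35;0 -1 0 0 0 0 0.35;0 0 0 0 0 0 0.35"}}

```text
time: 22.7
tool_pos: [0.5339, 0.0002, 0.1516]
ee_rot: [2.609, 0.002, 1.711]
wrist_force: [0.6, -0.9, -0.0]
width: 0.0331
```

```bash
python3 d.py .5433 .002 .136 97.8 30.4
```

```text
t 22.7 pos [5.339e-01 2.000e-04 1.516e-01] rpy [1.495e+02 1.000e-01 9.800e+01] F [ 0.6 -0.9 -0. ] w 0.0331 q [-0.23 -0.32  1.94  0.21  1.03 -0.43]
shift now [ 0.5  0.3 18.3] in target axes [ 0.5  0.3 18.3] turn [0.1 0.  0.2]
```

>>> {"name": "arm_command", "arguments": {"commands": "0 -1 9 0 0 0 0.35;0 -1 9 0 0 0 0.35;0 0 0 0 0 0 0.35;0 0 0 0 0 0 0;0 0 0 0 0 0 0;0 0 0 0 0 0 0;0 0 0 0 0 0 0;0 0 0 0 0 0 0;0 0 0 0 0 0 0"}}

```text
time: 23.82
tool_pos: [0.5438, 0.0013, 0.1358]
ee_rot: [2.603, 0.003, 1.71]
wrist_force: [2.3, 0.7, -0.7]
width: 0.0061
```

```bash
python3 d.py .5433 .002 .136 97.8 30.4
```

```text
t 23.825 pos [0.5438 0.0013 0.1358] rpy [149.2   0.2  98. ] F [ 2.3  0.7 -0.7] w 0.0061 q [-0.22 -0.29  1.95  0.21  0.98 -0.43]
shift now [ 0.8 -0.2 -0.4] in target axes [ 0.8 -0.2 -0.4] turn [0.4 0.1 0.2]
```

Gripped: the opening reads 6.1 mm, the panel's thickness. Lift straight up.

>>> {"name": "arm_command", "arguments": {"commands": "0 5 -9 0 0 0 0;0 8 -14 0 0 0 0;0 11 -19 0 0 0 0;0 11 -19 0 0 0 0;0 11 -19 0 0 0 0;0 11 -19 0 0 0 0;0 11 -19 0 0 0 0;0 11 -19 0 0 0 0;0 11 -19 0 0 0 0;0 0 0 0 0 0 0"}}

```text
time: 25.08
tool_pos: [0.5324, 0.0013, 0.314]
ee_rot: [2.634, -0.001, 1.71]
wrist_force: [-0.5, 0.0, -2.1]
width: 0.0059
```

```bash
python3 d.py .508 .332 .325 106
```

```text
t 25.075 pos [0.5324 0.0013 0.314 ] rpy [150.9  -0.   98. ] F [-0.5  0.  -2.1] w 0.0059 q [-0.22 -0.34  1.62  0.17  1.38 -0.35]
shift now [330.9  24.3   1.2] in target axes [324.7  67.7 -11. ] turn [29.   2.  -7.8]
```

>>> {"name": "arm_command", "arguments": {"commands": "0 0 -3 7.2 0.5 -2 0;0 0 -3 7.2 0.5 -2 0;0 0 -3 7.2 0.5 -2 0;0 0 -3 7.2 0.5 -2 0;0 0 0 0 0 0 0"}}

```text
time: 25.7
tool_pos: [0.5232, 0.0004, 0.316]
ee_rot: [-3.113, -0.006, 1.855]
wrist_force: [0.4, -0.2, -1.7]
width: 0.0057
```

```bash
python3 d.py .508 .332 .325 106
```

```text
t 25.7 pos [5.232e-01 4.000e-04 3.160e-01] rpy [-178.4   -0.4  106.3] F [ 0.4 -0.2 -1.7] w 0.0057 q [-0.1   0.06  1.19 -0.01  1.93 -0.39]
shift now [322.6  78.1  -9.2] in target axes [323.   76.8  -9. ] turn [-1.6 -0.3  0.3]
```

>>> {"name": "arm_command", "arguments": {"commands": "20 5 -2 -1.6 -0.3 0.3 0;35 9 -2 0 0 0 0;40 10 -2 0 0 0 0;40 10 -2 0 0 0 0;40 10 -2 0 0 0 0;40 10 -2 0 0 0 0;40 10 -2 0 0 0 0;30 7 -2 0 0 0 0;20 5 -2 0 0 0 0;0 0 0 0 0 0 0;0 0 0 0 0 0 0"}}

```text
time: 27.08
tool_pos: [0.5051, 0.3174, 0.3319]
ee_rot: [3.133, -0.004, 1.836]
wrist_force: [-0.1, 0.7, -1.6]
width: 0.0058
```

```bash
python3 d.py .508 .332 .31 106
```

```text
t 27.075 pos [0.5051 0.3174 0.3319] rpy [179.5  -0.2 105.2] F [-0.1  0.7 -1.6] w 0.0058 q [0.46 0.2  1.   0.   1.94 0.2 ]
shift now [13.2  6.4 22.1] in target axes [13.2  6.8 21.9] turn [ 0.5 -0.2 -0.8]
```

>>> {"name": "arm_command", "arguments": {"commands": "13 7 8 0.5 0 -0.8 0;0 0 10 0 0 0 0;0 0 0 0 0 0 0;0 0 0 0 0 0 0"}}

```text
time: 27.58
tool_pos: [0.5095, 0.3303, 0.3119]
ee_rot: [-3.14, -0.003, 1.847]
wrist_force: [0.6, 0.2, -2.2]
width: 0.0059
```

```bash
python3 d.py .508 .332 .31 106; python3 - <<'E'
from h import *
s=snapshot("scene");t=snapshot("top")
a=cv2.resize(s["img"][70:270,340:480],(420,600));b=cv2.resize(t["img"][170:330,70:240],(380,358))
b=np.vstack([b,np.zeros((242,380,3),np.uint8)]);cv2.imwrite("pics/st7.png",np.hstack([a,b]))
for n,z in(("panel_end",.17),("slot",.012)):
  for p in(s,t):print(n,[(c,u.round(),onz(p,u,z).round(3)) for c,u in tips(p,n)])
E
```

```text
t 27.575 pos [0.5095 0.3303 0.3119] rpy [-179.9   -0.2  105.8] F [ 0.6  0.2 -2.2] w 0.0059 q [0.48 0.22 1.   0.   1.91 0.2 ]
shift now [ 2. -1.  2.] in target axes [ 2.  -1.   1.9] turn [-0.1 -0.2 -0.2]
panel_end [(0.89, array([430., 171.]), array([0.502, 0.33 , 0.17 ]))]
panel_end [(0.76, array([134., 219.]), array([0.511, 0.328, 0.17 ]))]
slot [(0.7, array([424., 226.]), array([0.507, 0.332, 0.012])), (0.52, array([184., 362.]), array([ 0.507, -0.334,  0.012]))]
slot [(0.65, array([164., 233.]), array([0.506, 0.329, 0.012]))]
```

View pics/st7.png

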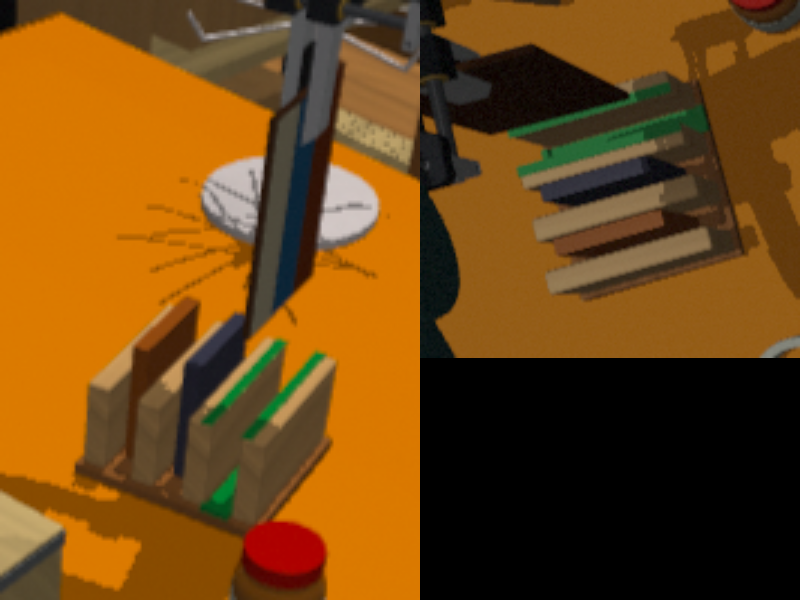

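The panel hangs plumb over the green slot: measured foot about (.507,.329), slot (.507,.331). Lowering in steps.

>>> {"name": "arm_command", "arguments": {"commands": "2 -2 10 0 0 0 0;0 0 15 0 0 0 0;0 0 15 0 0 0 0;0 0 12 0 0 0 0;0 0 0 0 0 0 0;0 0 0 0 0 0 0"}}

```text
time: 28.62
tool_pos: [0.506, 0.332, 0.2554]
ee_rot: [-3.139, -0.003, 1.848]
wrist_force: [0.0, -0.1, -1.5]
width: 0.0057
```

```bash
python3 d.py .508 .3315 .245 106;python3 - <<'E'
from h import *
s=snapshot("scene");t=snapshot("top")
for n,z in(("panel_end",.112),):
  for p in(s,t):print(n,[(c,u.round(),onz(p,u,z).round(3)) for c,u in tips(p,n)])
E
```

```text
t 28.625 pos [0.506  0.332  0.2554] rpy [-179.8   -0.2  105.9] F [ 0.  -0.1 -1.5] w 0.0057 q [0.48 0.21 1.13 0.   1.8  0.21]
shift now [-1.   1.8 10.4] in target axes [-1.   1.7 10.4] turn [-0.2 -0.2 -0.1]
panel_end [(0.77, array([428., 190.]), array([0.5  , 0.336, 0.112]))]
panel_end [(0.76, array([146., 227.]), array([0.506, 0.327, 0.112])), (0.65, array([440., 166.]), array([ 0.625, -0.202,  0.112]))]
```

>>> {"name": "arm_command", "arguments": {"commands": "-1 3 8 0 0 0 0;0 0 8 0 0 0 0;0 0 8 0 0 0 0;0 0 8 0 0 0 0;0 0 0 0 0 0 0"}}

```text
time: 29.45
tool_pos: [0.5095, 0.3319, 0.2214]
ee_rot: [-3.139, -0.003, 1.848]
wrist_force: [-1.2, 0.2, -2.2]
width: 0.0059
```

```bash
python3 d.py .508 .3315 .154 106;python3 - <<'E'
from h import *
s=snapshot("scene");t=snapshot("top")
a=cv2.resize(s["img"][70:270,340:480],(420,600));b=cv2.resize(t["img"][170:330,70:240],(380,358))
b=np.vstack([b,np.zeros((242,380,3),np.uint8)]);cv2.imwrite("pics/st8.png",np.hstack([a,b]))
E
```

```text
t 29.45 pos [0.5095 0.3319 0.2214] rpy [-179.9   -0.2  105.9] F [-1.2  0.2 -2.2] w 0.0059 q [0.48 0.22 1.19 0.   1.73 0.21]
shift now [-0.2 -1.4 67.4] in target axes [ 0.  -1.6 67.4] turn [-0.1 -0.2 -0.1]
```

View pics/st8.png

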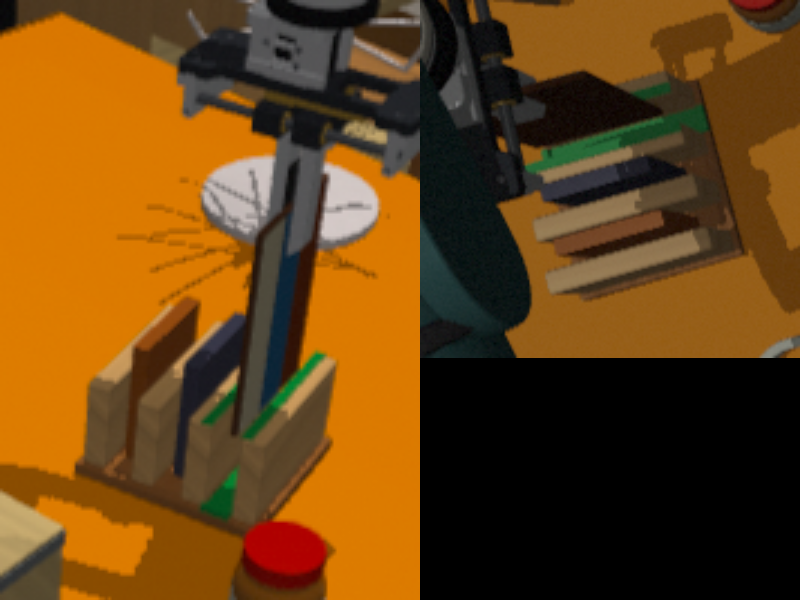

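The panel's foot, at (240,435), is between the two green-edged dividers. Continuing down.

>>> {"name": "arm_command", "arguments": {"commands": "0 -2 8 0 0 0 0;0 0 10 0 0 0 0;0 0 10 0 0 0 0;0 0 10 0 0 0 0;0 0 8 0 0 0 0;0 0 5 0 0 0 0;0 0 0 0 0 0 0"}}

```text
time: 30.42
tool_pos: [0.5077, 0.3317, 0.1678]
ee_rot: [-3.141, -0.003, 1.848]
wrist_force: [-0.1, 0.4, -1.7]
width: 0.0058
```

```bash
python3 d.py .508 .3315 .154 106
```

```text
t 30.425 pos [0.5077 0.3317 0.1678] rpy [-180.    -0.2  105.9] F [-0.1  0.4 -1.7] w 0.0058 q [0.48 0.22 1.29 0.   1.63 0.21]
shift now [-0.3  0.3 13.8] in target axes [-0.3  0.3 13.8] turn [-0.  -0.2 -0.1]
```

>>> {"name": "arm_command", "arguments": {"commands": "0 0 4 0 0 0 0;0 0 4 0 0 0 0;0 0 3 0 0 0 0;0 0 2 0 0 0 0;0 0 0 0 0 0 0"}}

```text
time: 31.05
tool_pos: [0.5082, 0.332, 0.155]
ee_rot: [3.14, -0.004, 1.848]
wrist_force: [-0.2, -0.2, -1.9]
width: 0.0061
```

>>> {"name": "arm_command", "arguments": {"commands": "0 0 2 0 0 0 0;0 0 2 0 0 0 0;0 0 2 0 0 0 0"}}

```text
time: 31.42
tool_pos: [0.5084, 0.3325, 0.1543]
ee_rot: [3.136, -0.005, 1.848]
wrist_force: [-2.1, -1.1, 5.0]
width: 0.0062
```

>>> {"name": "arm_command", "arguments": {"commands": "0 0 3 0 0 0 0;0 0 3 0 0 0 0"}}

```text
time: 31.68
tool_pos: [0.5081, 0.333, 0.1542]
ee_rot: [3.133, -0.006, 1.848]
wrist_force: [-3.5, -0.2, 8.0]
width: 0.0058
```

>>> {"name": "arm_command", "arguments": {"commands": "0 0 0 0 0 0 0;0 0 0 0 0 0 0"}}

```text
time: 31.92
tool_pos: [0.5084, 0.3331, 0.1545]
ee_rot: [3.132, -0.006, 1.848]
wrist_force: [0.3, 0.8, -1.8]
width: 0.0056
```

The foot is on the slot floor: it stops at .1543 (expected .154) and the force reverses. Release and rise.

>>> {"name": "arm_command", "arguments": {"commands": "0 0 0 0 0 0 0.8;0 0 0 0 0 0 0.8;0 0 0 0 0 0 0.8;0 0 0 0 0 0 0.8;0 0 0 0 0 0 0.8;0 0 0 0 0 0 0.8;0 0 0 0 0 0 0.8;0 0 0 0 0 0 0.8"}}

```text
time: 32.92
tool_pos: [0.509, 0.3333, 0.1544]
ee_rot: [3.131, -0.006, 1.848]
wrist_force: [-0.5, 0.3, -0.3]
width: 0.0752
```

>>> {"name": "arm_command", "arguments": {"commands": "0 0 -15 0 0 0 0.8;0 0 -30 0 0 0 0.8;0 0 -40 0 0 0 0.8;0 0 -40 0 0 0 0.8;0 0 -30 0 0 0 0.8;0 0 0 0 0 0 0.8;-40 -40 0 0 0 0 0.8;-40 -40 0 0 0 0 0.8;-40 -40 0 0 0 0 0.8;0 0 0 0 0 0 0.8"}}

```text
time: 34.17
tool_pos: [0.4219, 0.1798, 0.3094]
ee_rot: [3.136, -0.005, 1.849]
wrist_force: [0.0, 0.3, 0.2]
width: 0.0753
```

```bash
python3 d.py .4 .1 .3 106;python3 - <<'E'
from h import *
s=snapshot("scene");t=snapshot("top")
a=cv2.resize(s["img"][110:430,100:480],(475,400));b=cv2.resize(t["img"][120:340,90:560],(325,152))
c=cv2.resize(s["img"][150:270,350:470],(325,248));cv2.imwrite("pics/st9.png",np.hstack([a,np.vstack([b,c])]))
for n,z in(("weight",.004),("panel_end",.012),("jar",0),("tin",0)):
  for p in(s,t):print(n,[(c,u.round(),onz(p,u,z).round(3)) for c,u in tips(p,n)])
E
```

```text
t 34.175 pos [0.4219 0.1798 0.3094] rpy [179.7  -0.3 105.9] F [0.  0.3 0.2] w 0.0753 q [ 0.27 -0.12  1.37  0.01  1.89 -0.  ]
shift now [-70.8 -43.    8.7] in target axes [-70.7 -43.1   9.4] turn [ 0.3 -0.3 -0.1]
weight [(0.84, array([153., 294.]), array([ 0.291, -0.292,  0.004])), (0.66, array([183., 362.]), array([ 0.499, -0.333,  0.004])), (0.66, array([242., 306.]), array([ 0.445, -0.163,  0.004])), (0.2, array([431., 198.]), array([0.429, 0.444, 0.004]))]
weight [(0.72, array([473., 353.]), array([ 0.282, -0.288,  0.004])), (0.6, array([410., 267.]), array([ 0.449, -0.165,  0.004]))]
panel_end [(0.66, array([181., 362.]), array([ 0.502, -0.339,  0.012])), (0.59, array([179., 337.]), array([ 0.445, -0.311,  0.012]))]
panel_end []
jar [(0.76, array([431., 281.]), array([0.645, 0.206, 0.   ]))]
jar [(0.84, array([231., 171.]), array([0.639, 0.201, 0.   ]))]
tin [(0.73, array([274., 385.]), array([ 0.649, -0.228,  0.   ]))]
tin [(0.72, array([439., 166.]), array([ 0.655, -0.223,  0.   ]))]
```

View pics/st9.png

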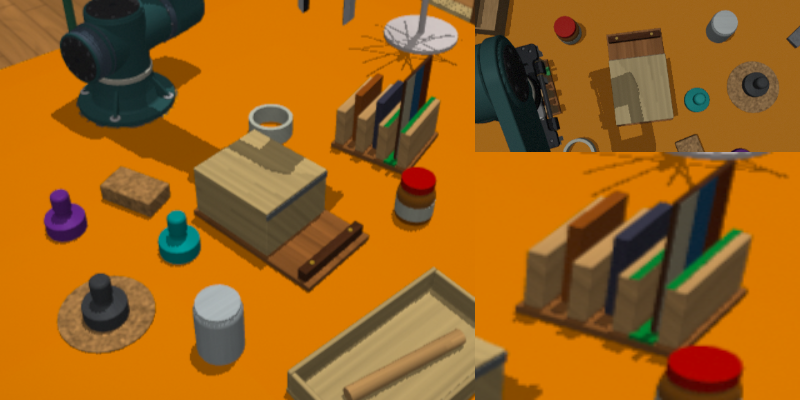

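The panel stands in the green slot (700,220), the weight is upright on the mat (104,305), and the jar and tin are unmoved. The gripper is clear, so I'm handing in.

```bash
python3 -c "
from bench import robot
print(robot.close_job())"
```

```text
the job is handed in; nothing more can be done
None
```

The job is done and handed in, after about 34 s of the 72 s allowed.

- **Weight:** I lifted the iron weight off the panel and set it down on the cork mat, pressing until contact (+12 N) before letting go. It was last measured at (0.50, -0.33), within about 5 mm of the mat's centre, and it stood upright in the last picture.
- **Panel tipping:** I pressed the overhanging end down about 60 mm with the fingers shut. The panel slid into the step and leaned at about 60° with the gripper away from it.
- **Panel into the rack:** I gripped the panel by its raised end and lowered it into the green slot. It stopped at the expected height (TCP 0.154 m) and the force reversed, showing its edge was on the floor. Only then did I let go. In the last picture it stands in the slot with the gripper clear of it.
- **Bystanders:** The jar and tin measured within about 7 mm of where they started, which is the detector's own noise.
- **Checks that failed or disagreed:** In the last check the network did not find the panel's end; its two low-confidence hits were at the mat. In the top view it missed the dark weight. For those two I relied on the picture, and for the panel also on the contact height and force.

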